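Wedge a ceramic plate flush in the clamping bay and keep it pressed

ROBOT

A 6-joint arm with a two-finger parallel gripper is mounted at the origin on the work surface. World frame = base frame: x ahead of the robot, y to its left, z up, the work surface at z = 0. Lengths are in m, angles in rad, forces in N, time in s.
With the tool pointing down it reaches from about 0.3 to 0.875 m from the base axis. Payload 6.4 kg.
Tool frame: the origin (TCP) lies midway between the tips of the shut fingers; the grasp point (between the pads) lies 19 mm behind it (grasp_offset is the distance from the TCP to the grasp point, in m); z points along the fingers, y is the line along which they close (so a half turn about z gives the same grasp; the last joint's range is limited). The gripper opens to 85 mm and grips with 20 to 120 N. Pads are 22 mm wide; open, the fingers measure 114 mm over their backs; the gripper's body (76 mm by 85 mm) begins 54 mm behind the grasp point. The pads swing forward as they close: fully open they stand 13 mm farther back than shut.
Start: joints at [-1.421, 0.181, 1.607, -0, 1.354, -0.206], TCP at [0.2, -0.539, 0.231] pointing down, gripper open.
Joint ranges: [-2.99, 2.99], [-0.89, 2.07], [0.3, 2.58], [-1.14, 4.28], [0, 2.63], [-3.12, 3.12]. Speed limits (rad/s): [2.57, 2.57, 3.01, 3.14, 3.14, 3.14].

INTERFACE

Orientations are given as a unit quaternion [w, x, y, z].
In Python, from bench import * gives the robot as it stands. The module is installed in compiled form; this text tells all that it offers.
- The arm moves only by the tool servo_tool, never from a script. Its argument "commands" is text: rows parted by semicolons, each of 7 numbers parted by spaces: the turn, a rotation vector about the tool's x, y, z in rad, then the shift along the tool's x, y, z in mm, then the opening, from 0 (shut) to 1 (fully open). In form: wx wy wz dx dy dz claw; .... A call has 1 to 5 rows; each row shifts and turns the commanded pose from where the row before left it, along the tool's axes as they then stand; what a row does not reach is not made up. A row lasts 1/8 s, in which the tool goes at most 62.5 mm and 10.7 degrees, less where a joint would pass 70% of its speed; a pose out of reach is approached as far as the arm can. A call with a gripper value outside its range is refused whole. The fingers move at their own pace and stop on an object; the grip force is fixed at half the most. Time passes only in rows, so rows that do not move let the fingers close. It gives the time, the measured TCP pose, the force, the opening and the grip force at its end, in the units of the state.
- get_obs(): the state, without advancing time (a new reading comes with each control period).
- camera(name): name is "side" or "top" or "wrist"; returns the picture (384x512x3 uint8, blue, green, red); there is no depth.
- calibration(name): a dict with "fx", "fy", "cx", "cy" (pixels), "R" (3x3) and "t" (3): a world point X has camera coordinates R X + t. Camera axes: x right, y down, z forward; pixel columns grow to the right and rows downward; lengths in m; the calibration is good to about 2 mm. A picture is of the moment at which its call begins: read the wrist's pose just before it. calibration takes no time and is no camera call; for the wrist camera it gives the pose at the moment of the call.
- hand_in(): hands the job in; it is judged then, once.
The state is a dict: "time_s": time; "q": joint angles; "dq": joint speeds; "joint_efforts": joint torques, N m; "eef_pos": TCP position; "eef_rot": TCP orientation; "wrist_force": force on the tool from outside, world axes, zero at the start; "torque": the same for the moment, N m; "opening": opening from 0.0 (shut) to 1.0 (fully open); "grasp_force": force on a finger pad.
Only numpy, scipy, OpenCV 4.12 (cv2) and the standard library are available. Lean on these libraries where they do the work, as an engineer would, in place of code of your own. Each camera call takes 0.05 s, during which the arm holds its last target. There are 200 camera calls.

TASK

Take the white ceramic plate from the drying stand and stand it on edge, centred, in whichever clamping bay is wide enough for the plate and the orange wedge spacer together. Then slide the spacer down into the gap between the plate and the sloping blue jaw, its sloping side against the jaw, and push it down firmly but without brute force, so that the plate is pressed upright and flush against the rubber-faced back wall. Finish while still gripping the spacer and keeping the plate pressed; never try the spacer in the narrow bay, and leave everything else where it is.

Things in the scene. Friction and masses are not known exactly. Their poses are not given: they have to be found in the camera images.
- white_plate: White ceramic plate, 80 x 12 x 90 mm (x, y, z), about 0.18 kg, standing on edge in one of the three slots of the drying stand (the other two hold a terracotta and a grey plate of the same size). Origin: centre of its underside; z up, y across its 12 mm thickness, x along its 80 mm width. Its top edge is 90 mm above the origin.
- spacer: Orange wedge spacer, about 0.09 kg, upright in the grey parking block. Origin: centre of its foot's underside; z up. Foot 40 mm (x) by 16 mm (y). The +y face is flat and upright (y = +8 mm); the -y face slopes outwards by 10 degrees: 16 mm thick at the foot, 24.8 mm at 50 mm height and from there to 85 mm. To free it, lift it straight up.
- spacer_grip (a point): Centre of the spacer's black grip block: 24 mm (x) by 14 mm (y) by 43 mm high, from 85 to 128 mm above the foot; this point is at x = 0, y = -4, z = 106.5 mm in the spacer's frame. Axes as the spacer's.
- wide_bay: Wider clamping bay: fixed channel along x, 90 mm long, open at top and ends; it trades places with the narrow bay. Origin: on the table, half way along, below the inner face of the back wall; z up. Floor at z = 8 mm, walls to 44 mm. Back wall's face upright at y = 0, wall on the +y side. The blue jaw on the -y side leans outwards 10 degrees: inner face at y = -26.2 mm at the floor, -32.6 mm at its top.
- wide_bay_plate (a point): Where the plate's origin belongs when flush: x = 0, y = -6, z = 8 mm in the wide bay's frame. Axes as the bay's (plate's y along the bay's y, either way round).
- wide_bay_spacer (a point): About where the spacer's origin ends when jammed with the plate flush: x = 0, y = -20, z = 18 mm in the wide bay's frame; the spacer's x and y axes along the bay's (not reversed). A downward push of 10 to 20 N jams it; friction then helps to keep it there.
- wide_back: Back wall of the wide bay (grey, with 2 mm black rubber facing the channel), 90 x 12 x 36 mm, fixed to the wide bay; same origin and axes as the wide bay.
- narrow_bay: The narrow clamping bay, alike but with the jaw's inner face at y = -13.5 mm at the floor and -19.8 mm at the top: a plate goes in, but with it the spacer does not. Same frame as the wide bay. Do not touch it with the spacer.
- terracotta_plate: Terracotta plate like the white one, in the drying stand; leave it alone.
- grey_plate: Dark grey plate like the white one, in the drying stand; leave it alone.
- drying_stand: Fixed green drying stand with three slots, 100 x 150 mm, slot floors 8 mm and slot walls 34 mm above the table. Origin: centre of its underside; slots, 15 mm wide, run along its x at y = -48, 0 and +48 mm.
- parking_block: Fixed grey block in which the spacer stands, 70 x 70 mm, 30 mm high; inner floor 6 mm above the table. Origin: on its underside below the spacer's foot.
- amber_bottle: Amber bottle with red cap, 64 mm across, 150 mm high, at the right; leave it alone.
- beaker: Glass beaker, 68 mm across, 85 mm high, far side; leave it alone.
- evaporating_dish: White ceramic dish, 90 mm across, 30 mm high, far side; leave it alone.
- sample_jar: Jar with blue cap, 56 mm across, 70 mm high, at the left; leave it alone.
- spatula: Steel spatula, 180 mm long, lying flat at the left; leave it alone.
There are look-alikes about, which are no part of the job. Of the things that look like the spacer, the middle-sized one is meant.

How it is judged:
On the way, in this order (a step that is already met when the one before it is completed fails the run):
1. the white plate stands on edge on the floor of the wide bay (x of white_plate in the frame of wide_bay between -0.015 and 0.015 m and z of white_plate in the frame of wide_bay between 0.004 and 0.012 m and angle between white_plate's own z axis and vertical below 0.2 rad and y of white_plate in the frame of wide_bay between -0.022 and -0.003 m), for 0.2 s.
2. the spacer is down in the gap between plate and jaw (x of spacer in the frame of wide_bay between -0.025 and 0.025 m and y of spacer in the frame of wide_bay between -0.027 and -0.014 m and z of spacer in the frame of wide_bay below 0.03 m), for 0.2 s.
At the end, for the whole second after the job is handed in: White plate on the wide bay's floor (3 mm), centred (15 mm), flush (2 mm), upright (0.04 rad), parallel (0.05 rad), pressed on the back wall over 2 N; spacer between plate and jaw, foot under 26 mm, within 25 mm of the middle, 0.12 rad upright and in line, over 2 N on plate; still gripped; at rest (x of white_plate in the frame of wide_bay between -0.015 and 0.015 m and y of white_plate in the frame of wide_bay between -0.008 and -0.004 m and z of white_plate in the frame of wide_bay between 0.005 and 0.011 m and angle between white_plate's own z axis and vertical below 0.04 rad and angle between the y axis of white_plate and the y axis of wide_bay, either way round below 0.05 rad and x of spacer in the frame of wide_bay between -0.025 and 0.025 m and y of spacer in the frame of wide_bay between -0.025 and -0.016 m and z of spacer in the frame of wide_bay below 0.026 m and angle between spacer's own z axis and vertical below 0.12 rad and angle between the y axis of spacer and the y axis of wide_bay, either way round below 0.12 rad and contact force between white_plate and wide_back above 2 N and contact force between spacer and white_plate above 2 N and contact force between the fingers and spacer above 2 N and contact force between the fingers and white_plate below 0.5 N and linear speed of each of white_plate, spacer below 0.01 m/s); the arm keeps its last pose, push and grip.
It fails at once if the spacer is tried in the narrow bay (contact force between spacer and narrow_bay above 1 N).
It fails at once if the plate is crushed against the back wall (over 60 N) (contact force between white_plate and wide_back above 60 N).
It fails at once if the white plate falls over (angle between white_plate's own z axis and vertical above 0.7 rad).
It fails at once if another plate is disturbed (distance of any of terracotta_plate, grey_plate from where it was at the start of the episode above 0.02 m).
It fails at once if a bystander is disturbed (distance of any of amber_bottle, beaker, evaporating_dish, sample_jar, spatula from where it was at the start of the episode above 0.03 m).
It also fails if it takes over 64 s, if anything falls off the work surface, if the arm or the gripper's body presses on something with over 40 N, if the wrist force passes 120 N, or if a joint passes its speed limit or range.

## Working session

There is one attempt and no reset: what is moved stays moved. The work goes in short steps, Python scripts to look and compute and a tool call to move; the robot and the scene stay as the last step left them, time stands still between calls to the robot, and variables do not carry over. Pictures are saved under pics/ and viewed, at most 10 in all, crops included, and the job is handed in when it is done.

Besides the shell and the picture viewer there is one more tool, called in YAML: its name, and indented under it one key for each argument. servo_tool: Moves the arm, as the interface text tells. Its arguments: {"type":"object","properties":{"commands":{"type":"string"}},"required":["commands"]}

```bash
mkdir -p pics; python3 - <<'E'
from bench import *
import cv2
o=get_obs(); print({k:o[k] for k in('time_s','eef_pos','eef_rot','opening','wrist_force')})
for n in('top','side'):
    im=camera(n); cv2.imwrite(f'pics/{n}0.png',im)
    c=calibration(n); print(n,c)
E
```

```text
{'time_s': 0.0, 'eef_pos': array([ 0.20023545, -0.53840818,  0.23041859]), 'eef_rot': array([-8.67295296e-04,  9.84217089e-01,  1.76963181e-01,  3.53251837e-05]), 'opening': 0.9985966493807754, 'wrist_force': array([-0.03035318,  0.03397815,  0.27253462])}
top {'fx': 433.40641797714784, 'fy': 433.40641797714784, 'cx': 258.06806072689216, 'cy': 183.5692196473558, 'R': array([[ 0.0288072 , -0.9995429 , -0.00917276],
       [-0.9937951 , -0.02765288, -0.10773398],
       [ 0.10743109,  0.01221936, -0.99413744]]), 't': array([-0.00894715,  0.59211838,  1.42835523])}
side {'fx': 473.59353004208026, 'fy': 473.59353004208026, 'cx': 246.74278342073046, 'cy': 187.4700909358641, 'R': array([[ 0.93678233, -0.34978508, -0.00944807],
       [-0.18059644, -0.46018754, -0.86925966],
       [ 0.29970618,  0.81601337, -0.4942655 ]]), 't': array([-0.55168846,  0.19740483,  1.33235323])}
```

```bash
python3 - <<'E'
import cv2
for n in('top','side'):
    im=cv2.imread(f'pics/{n}0.png'); cv2.imwrite(f'pics/{n}0b.png',cv2.resize(im,(798,598),interpolation=cv2.INTER_CUBIC))
E
```

```text
(no output)
```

View pics/top0b.png

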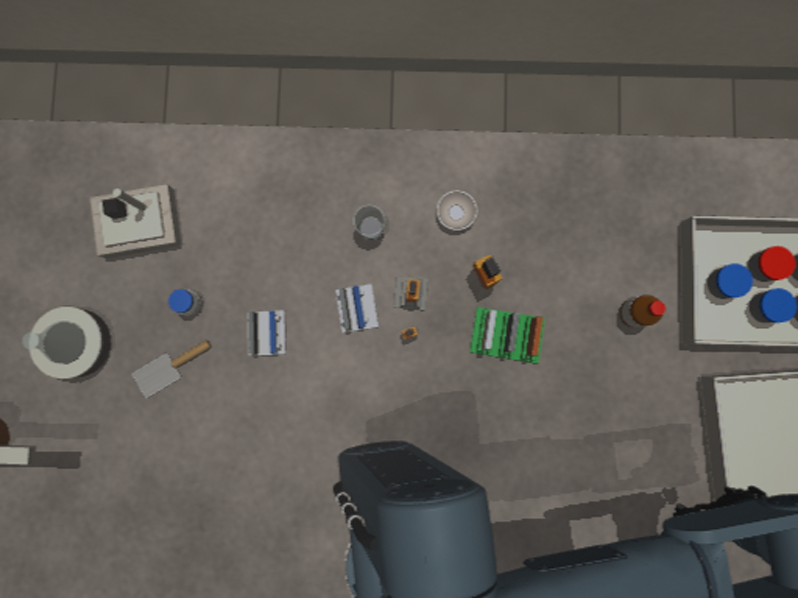

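View pics/side0b.png

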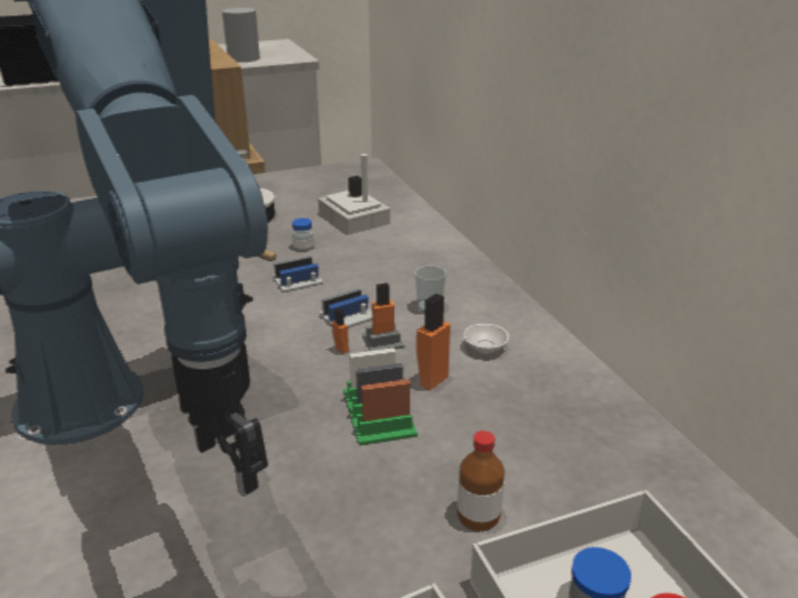

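The top view shows the white plate in the stand's left slot at about (490,330). The middle spacer is in its block at (412,290), and the two bays are at (357,308) and (266,333). I'll zoom in to compare the bay gaps.

```bash
python3 - <<'E'
import cv2
im=cv2.imread('pics/top0.png')[165:240,155:355]
cv2.imwrite('pics/crop1.png',cv2.resize(im,None,fx=4,fy=4,interpolation=cv2.INTER_CUBIC))
E
cat > h.py <<'E'
from bench import *
import numpy as np, cv2
from scipy.spatial.transform import Rotation as Rn
def unproj(c,u,v,z):
    R,t=np.array(c['R']),np.array(c['t']); o=-R.T@t
    d=R.T@np.array([(u-c['cx'])/c['fx'],(v-c['cy'])/c['fy'],1.]); return o+d*(z-o[2])/d[2]
def proj(c,X):
    p=np.atleast_2d(X)@np.array(c['R']).T+np.array(c['t']); return np.c_[c['fx']*p[:,0]/p[:,2]+c['cx'],c['fy']*p[:,1]/p[:,2]+c['cy']]
def Rtool(): 
    o=get_obs(); q=o['eef_rot']; return o, Rn.from_quat([q[1],q[2],q[3],q[0]])
E
python3 - <<'E'
from h import *
c=calibration('top'); s=512/798; s2=384/598
for n,u,v,z in [('plate top',490,330,.098),('stand c',508,335,.034),('spacer grip top',413,283,.134),('block',411,293,.03),('bayA',357,308,.03),('bayB',266,333,.03),('bigwedge',488,268,.15)]:
    print(n,unproj(c,u*s,v*s2,z).round(3))
o,R=Rtool(); w=calibration('wrist'); print(w['fx'],w['cx'],w['cy'],'cam pos in tool',R.inv().apply(-w['R'].T@w['t']-o['eef_pos']).round(4)); print('cam axes (rows) in tool', (w['R']@R.as_matrix()).round(3))
E
```

```text
plate top [ 0.499 -0.175  0.098]
stand c [ 0.492 -0.221  0.034]
spacer grip top [ 0.588 -0.015  0.134]
block [ 0.577 -0.012  0.03 ]
bayA [0.542 0.104 0.03 ]
bayB [0.482 0.298 0.03 ]
bigwedge [ 0.62  -0.163  0.15 ]
328.96370080416165 255.49219538859393 193.0500287197763 cam pos in tool [ 0.0773  0.0002 -0.1428]
cam axes (rows) in tool [[ 0.     1.     0.   ]
 [-0.952  0.    -0.307]
 [-0.307 -0.     0.952]]
```

View pics/crop1.png

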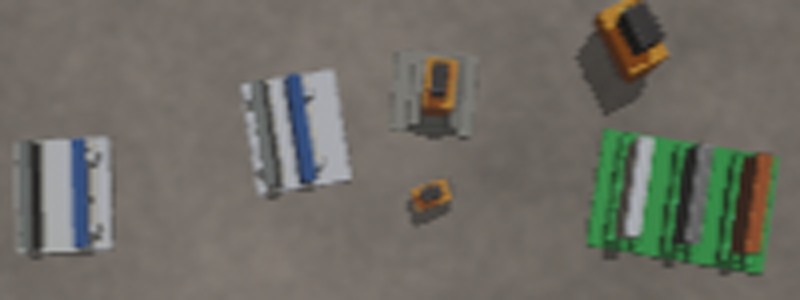

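The left bay at about (0.48, 0.30) has the wide gap, roughly 28 mm against 12 mm, with its back wall on the +y side. The plate is near (0.50, -0.175). I'm moving the wrist camera over it.

servo_tool:
  commands: "0 0 0 40 -23 0 1; 0 0 0 40 -23 0 1; 0 0 0 40 -23 0 1; 0 0 0 40 -23 0 1; 0 0 0 40 -23 0 1"

```text
time_s: 0.72
eef_pos: [0.3484, -0.3601, 0.231]
eef_rot: [-0.0, 0.984, 0.177, -0.0]
wrist_force: [0.2, -0.9, -0.1]
opening: 0.998
grasp_force: 0.0
```

servo_tool:
  commands: "0 0 0 40 -23 0 0.5; 0 0 0 40 -23 0 0.5; 0 0 0 40 -23 0 0.5; 0 0 0 40 -23 0 0.5; 0 0 0 40 -23 0 0.5"

```text
time_s: 1.35
eef_pos: [0.4958, -0.1826, 0.231]
eef_rot: [-0.0, 0.984, 0.177, -0.0]
wrist_force: [0.4, 0.7, 0.2]
opening: 0.501
grasp_force: 0.0
```

servo_tool:
  commands: "0 0 0.16 0 0 0 0.5; 0 0 0.16 0 0 0 0.5; 0 0 0.16 0 0 0 0.5; 0 0 0 0 0 0 0.5; 0 0 0 0 0 0 0.5"

```text
time_s: 1.98
eef_pos: [0.495, -0.184, 0.2311]
eef_rot: [-0.0, 0.998, -0.061, -0.0]
wrist_force: [-0.1, -0.3, -0.7]
opening: 0.496
grasp_force: 0.0
```

```bash
python3 - <<'E'
from h import *
import pickle
o,R=Rtool(); w=calibration('wrist'); im=camera('wrist'); cv2.imwrite('pics/w1.png',im); pickle.dump(w,open('w1.pkl','wb'))
print(o['eef_pos'],R.as_matrix()[:,0].round(3))
E
```

```text
[ 0.49500317 -0.18402484  0.23108849] [ 0.993 -0.121 -0.   ]
```

View pics/w1.png

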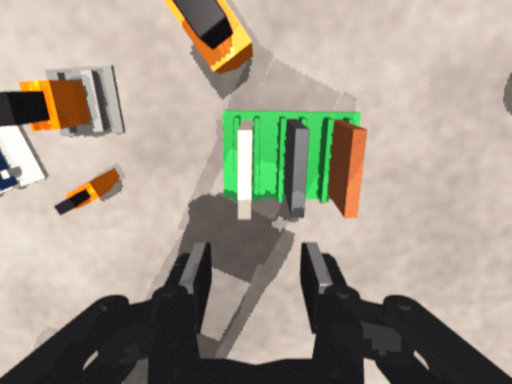

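The white plate's top edge runs from about (246,130) to (244,219). I'll measure its long-axis line and ends at z = 0.098.

```bash
python3 - <<'E'
from h import *
import pickle
w=pickle.load(open('w1.pkl','rb')); im=cv2.imread('pics/w1.png')
sub=im[105:230,225:262].astype(int)
m=((sub.min(2)>185)&(sub.max(2)-sub.min(2)<25)).astype(np.uint8)
n,l,st,ce=cv2.connectedComponentsWithStats(m); print(st)
g=im[120:222:6,245]; print(g.tolist())
for r in(135,150,165,180,195,210):
    row=np.where(m[r-105])[0]+225; print(r,row.min(),row.max(),end=' | ')
    a,b=unproj(w,row.min()-.5,r,.098),unproj(w,row.max()+.5,r,.098); print(a.round(4),b.round(4))
for r in (120,124,128,132,136,216,219.5,222): print(r,unproj(w,245,r,.098).round(4))
# stand outline green
hsv=cv2.cvtColor(im,cv2.COLOR_BGR2HSV); gm=cv2.inRange(hsv,(50,120,80),(75,255,255)); ys,xs=np.where(gm); print(xs.min(),xs.max(),ys.min(),ys.max())
for u,v in((223.5,111),(223.5,200)): print(unproj(w,u,v,.034).round(4),unproj(w,u,v,.008).round(4))
# spacer from wrist? none. orange in top
t=cv2.imread('pics/top0.png')
E
```

```text
[[   0    0   37  125 3694]
 [  13   25   14   71  931]]
[[132, 180, 144], [143, 155, 169], [251, 254, 255], [251, 254, 255], [251, 254, 255], [251, 254, 255], [251, 254, 255], [250, 254, 255], [250, 254, 255], [250, 254, 255], [250, 254, 255], [255, 255, 255], [255, 255, 255], [253, 254, 254], [188, 209, 222], [188, 209, 222], [190, 209, 222]]
135 238 251 | [ 0.5357 -0.1746  0.098 ] [ 0.5343 -0.1862  0.098 ]
150 238 250 | [ 0.5232 -0.1729  0.098 ] [ 0.5219 -0.1838  0.098 ]
165 238 250 | [ 0.5103 -0.1711  0.098 ] [ 0.509  -0.1822  0.098 ]
180 238 250 | [ 0.4971 -0.1693  0.098 ] [ 0.4957 -0.1805  0.098 ]
195 238 250 | [ 0.4835 -0.1674  0.098 ] [ 0.4821 -0.1788  0.098 ]Traceback (most recent call last):
  File "<stdin>", line 9, in <module>
    return umr_minimum(a, axis, None, out, keepdims, initial, where)
ValueError: zero-size array to reduction operation minimum which has no identity
```

The plate's top is centred at about (0.500, -0.175) with yaw of about -0.13. The 79 × 11 mm outline matches the given size. I'm descending to grasp it.

servo_tool:
  commands: "0 0 0.015 3.6 -9.1 0 0.42; 0 0 0 0 0 40 0.42; 0 0 0 0 0 40 0.42; 0 0 0 0 0 40 0.42; 0 0 0 0 0 30 0.42"

```text
time_s: 2.65
eef_pos: [0.4995, -0.1745, 0.0795]
eef_rot: [-0.0, 0.998, -0.069, -0.001]
wrist_force: [-0.1, 0.2, -0.0]
opening: 0.422
grasp_force: 0.0
```

servo_tool:
  commands: "0 0 0 0 0 13 0.42; 0 0 0 0 0 0 0.05; 0 0 0 0 0 0 0.05; 0 0 0 0 0 0 0.05; 0 0 0 0 0 0 0.05"

```text
time_s: 3.28
eef_pos: [0.5002, -0.1757, 0.069]
eef_rot: [0.0, 0.998, -0.07, 0.001]
wrist_force: [0.2, -0.6, -1.4]
opening: 0.128
grasp_force: 61.3
```

The plate is gripped, with 61 N on the pads. I'm lifting it and carrying it to a spot short of the wide bay to look.

servo_tool:
  commands: "0 0 0 0 0 -35 0.05; 0 0 0 0 0 -40 0.05; 0 0 0 0 0 -40 0.05; 0 0 0 0 0 -40 0.05; 0 0 0 0 0 -30 0.05"

```text
time_s: 3.9
eef_pos: [0.5002, -0.1757, 0.2557]
eef_rot: [0.001, 0.998, -0.07, 0.001]
wrist_force: [0.2, -0.2, -2.0]
opening: 0.129
grasp_force: 61.3
```

servo_tool:
  commands: "0 0 0 -15 -40 0 0.05; 0 0 0 -15 -46 0 0.05; 0 0 0 -15 -46 0 0.05; 0 0 0 -15 -46 0 0.05; 0 0 0 -15 -46 0 0.05"

```text
time_s: 4.53
eef_pos: [0.4562, 0.0582, 0.2537]
eef_rot: [-0.0, 0.998, -0.07, 0.001]
wrist_force: [1.0, -0.3, -1.8]
opening: 0.132
grasp_force: 61.3
```

servo_tool:
  commands: "0 0 0 -14 -46 0 0.05; 0 0 0 -14 -46 0 0.05; 0 0 0 -14 -46 0 0.05; 0 0 0 -14 -46 0 0.05; 0 0 0 -14 -46 0 0.05"

```text
time_s: 5.15
eef_pos: [0.4188, 0.2958, 0.2537]
eef_rot: [-0.0, 0.998, -0.07, 0.0]
wrist_force: [0.5, -0.5, -1.6]
opening: 0.127
grasp_force: 61.3
```

servo_tool:
  commands: "0 0 -0.09 0 0 0 0.05; 0 0 -0.09 0 0 0 0.05; 0 0 0 0 0 0 0.05; 0 0 0 0 0 0 0.05"

```text
time_s: 5.65
eef_pos: [0.4193, 0.2941, 0.2534]
eef_rot: [-0.0, 1.0, 0.019, 0.0]
wrist_force: [0.3, 0.2, -2.7]
opening: 0.128
grasp_force: 61.3
```

```bash
python3 - <<'E'
from h import *
import pickle
o,R=Rtool(); w=calibration('wrist'); im=camera('wrist'); cv2.imwrite('pics/w2.png',im); pickle.dump(w,open('w2.pkl','wb'))
cv2.imwrite('pics/w2b.png',cv2.resize(im[:300],(800,469),interpolation=cv2.INTER_CUBIC))
print(o['eef_pos'],R.as_matrix()[:,0].round(3))
E
```

```text
[0.41925111 0.29411792 0.25343441] [0.999 0.039 0.   ]
```

View pics/w2b.png

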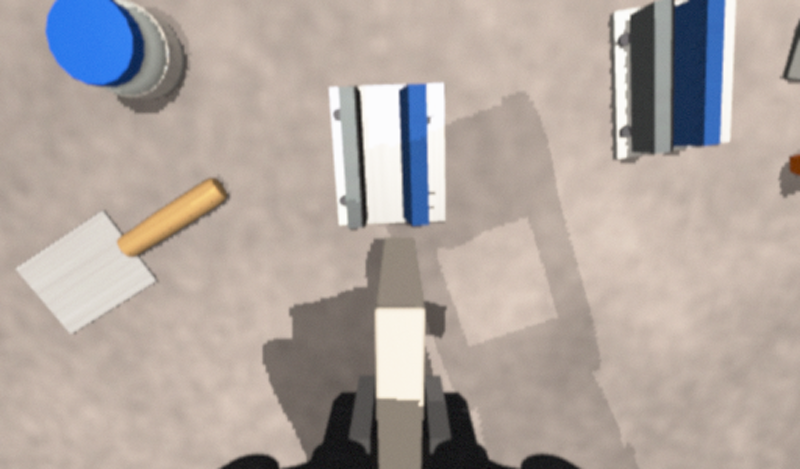

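The wide bay fills about (330–445, 85–228) in the scaled view, with the grey and rubber wall on the left and the blue jaw at 403–427. The plate is held straight. I'll measure the edges from colour profiles.

```bash
python3 - <<'E'
from h import *
import pickle
w=pickle.load(open('w2.pkl','rb')); im=cv2.imread('pics/w2.png'); hsv=cv2.cvtColor(im,cv2.COLOR_BGR2HSV)
for r in(62,78,95,112,128,138):
    print(r,[tuple(map(int,p)) [1] for p in im[r,208:288]])
blue=cv2.inRange(hsv[40:160,240:290],(105,120,40),(125,255,255)); ys,xs=np.where(blue); print('blue rows',ys.min()+40,ys.max()+40)
for u in(217,221,223,226,270,280): print(u,[int(p[1]) for p in im[45:62,u]],[int(p[1]) for p in im[134:152,u]])
E
```

```text
62 [174, 176, 199, 239, 251, 252, 252, 251, 243, 206, 184, 182, 182, 182, 186, 184, 184, 176, 147, 85, 42, 31, 111, 212, 246, 249, 251, 252, 252, 252, 252, 252, 252, 252, 252, 252, 252, 252, 252, 252, 252, 252, 252, 252, 252, 252, 246, 168, 72, 46, 46, 50, 58, 85, 108, 115, 116, 117, 114, 115, 115, 113, 114, 116, 157, 229, 249, 252, 252, 252, 252, 252, 252, 252, 252, 248, 214, 182, 177, 178]
78 [178, 178, 178, 195, 235, 250, 250, 250, 249, 241, 204, 182, 179, 181, 179, 180, 180, 181, 174, 141, 83, 35, 32, 117, 216, 245, 248, 250, 251, 252, 252, 252, 252, 252, 252, 252, 252, 252, 252, 252, 252, 252, 252, 252, 252, 252, 250, 225, 127, 53, 47, 49, 55, 66, 103, 112, 112, 110, 111, 111, 112, 112, 110, 110, 116, 129, 162, 216, 249, 252, 252, 252, 252, 252, 252, 248, 220, 189, 183, 183]
95 [175, 176, 177, 176, 189, 229, 250, 252, 252, 252, 248, 211, 180, 176, 178, 176, 178, 178, 179, 172, 142, 82, 36, 38, 125, 224, 244, 247, 247, 247, 247, 248, 248, 247, 246, 245, 246, 247, 248, 249, 250, 249, 248, 248, 248, 248, 249, 240, 162, 72, 43, 48, 45, 53, 75, 95, 98, 99, 98, 99, 98, 99, 99, 99, 104
[... 1634 characters left out ...]
80, 180, 182, 182, 180, 182, 178, 175, 176, 180, 181, 180, 183, 183, 181] [145, 142, 144, 144, 143, 146, 148, 151, 149, 145, 145, 143, 151, 163, 166, 170, 170, 171]
226 [177, 177, 179, 180, 181, 181, 180, 181, 177, 165, 143, 127, 126, 125, 133, 143, 146] [140, 140, 143, 142, 141, 139, 138, 139, 134, 136, 135, 126, 122, 141, 163, 170, 171, 171]
270 [172, 175, 175, 177, 181, 178, 180, 176, 153, 123, 113, 114, 112, 112, 112, 113, 114] [95, 98, 97, 98, 97, 100, 94, 97, 101, 112, 126, 146, 153, 157, 154, 157, 157, 155]
280 [177, 176, 177, 176, 177, 179, 182, 201, 236, 250, 252, 252, 252, 252, 252, 252, 252] [240, 240, 240, 240, 238, 237, 225, 184, 146, 153, 159, 161, 158, 157, 155, 153, 155, 154]
```

```bash
python3 - <<'E'
from h import *
import pickle
w=pickle.load(open('w2.pkl','rb'))
A=np.array([unproj(w,u,r,.008)[:2] for u,r in((230.3,62),(231.3,78),(232.2,95),(233.1,112),(234.1,128))])
B=np.array([unproj(w,u,r,.008)[:2] for u,r in((255.3,62),(255.9,78),(256.2,95),(257.0,112),(257.4,128))])
pa=np.polyfit(*A.T,1); pb=np.polyfit(*B.T,1); print(pa,pb)
for u in(223,226,270): print(unproj(w,u,53.5,.044).round(4),unproj(w,u,145 if u<250 else 144,.044).round(4))
yaw=np.arctan((pa[0]+pb[0])/2); print('yaw',yaw, np.arctan(pa[0]),np.arctan(pb[0]))
for x in(.47,.48,.49): print(x,np.polyval(pa,x),np.polyval(pb,x),(np.polyval(pa,x)-np.polyval(pb,x))*np.cos(yaw))
# plate bottom edge in hand: left/right columns at far lower end
o,R=Rtool(); P=lambda x,y,z:o['eef_pos']+R.apply([x,y,z])
print(proj(w,[P(.04,.006,.06),P(.04,-.006,.06),P(.04,.006,-.03),P(.04,-.006,-.03)]).round(1))
im=cv2.imread('pics/w2.png')
for r in(160,180,200,220): print(r,im[r,225:285,2].tolist())
print([int(p[2]) for p in im[145:205,255]])
E
```

```text
[0.07664079 0.28527573] [0.07347382 0.25942794]
[0.5268 0.3299 0.044 ] [0.4359 0.3291 0.044 ]
[0.5269 0.327  0.044 ] [0.436  0.3259 0.044 ]
[0.5286 0.2835 0.044 ] [0.4389 0.2787 0.044 ]
yaw 0.07491683231596676 0.07649125999552776 0.07334203244126955
0.47 0.3212969017887818 0.2939606321708452 0.02725959264988921
0.48 0.3220633097007322 0.29469537036666643 0.02729117353393397
0.49 0.3228297176126826 0.29543010856248764 0.027322754417978667
[[264.2 150. ]
 [244.9 150. ]
 [270.4 195.6]
 [237.1 195.6]]
160 [184, 185, 186, 188, 188, 189, 189, 190, 189, 181, 167, 150, 120, 111, 110, 113, 109, 110, 109, 116, 131, 145, 144, 145, 146, 150, 148, 145, 148, 146, 147, 145, 148, 146, 148, 147, 147, 147, 149, 148, 147, 154, 161, 163, 166, 168, 169, 168, 168, 165, 165, 168, 167, 166, 175, 188, 193, 199, 198, 197]
180 [196, 196, 198, 196, 195, 195, 198, 196, 196, 185, 141, 119, 120, 117, 117, 118, 118, 124, 137, 144, 146, 148, 149, 148, 149, 148, 148, 147, 149, 149, 148, 146, 147, 149, 149, 146, 149, 146, 148, 147, 149, 148, 147, 146, 155, 166, 171, 172, 172, 174, 173, 175, 173, 178, 175, 178, 178, 17
[... 212 characters left out ...]
 250, 250, 250, 250, 251, 250, 245, 225, 143, 93, 89, 89, 87, 92, 87, 90, 90, 90, 90, 94, 120]
220 [113, 114, 111, 112, 115, 115, 116, 113, 116, 117, 116, 115, 115, 115, 138, 194, 236, 248, 250, 250, 250, 250, 250, 250, 250, 250, 250, 250, 250, 250, 250, 250, 251, 250, 250, 250, 250, 251, 251, 251, 251, 251, 251, 250, 249, 241, 219, 200, 201, 201, 202, 202, 202, 196, 179, 176, 176, 176, 175, 176]
[158, 160, 161, 159, 164, 162, 158, 150, 148, 146, 146, 147, 144, 147, 147, 147, 145, 147, 147, 147, 147, 147, 149, 148, 150, 146, 149, 147, 148, 148, 149, 148, 148, 148, 148, 148, 149, 150, 148, 149, 149, 148, 147, 147, 150, 148, 147, 147, 145, 145, 146, 169, 222, 243, 249, 250, 251, 250, 250, 250]
```

The bay origin is at about (0.482, 0.3215) with yaw 0.075. The measured gap of 27.3 mm fits the wide bay (26.2 mm) and rules out the narrow one (13.5 mm). I'm lining up with 3 mm of wall clearance and descending.

servo_tool:
  commands: "0 0 -0.036 0 0 0 0.05; 0 0 0 32.3 -7.1 0 0.05; 0 0 0 32.3 -7.1 0 0.05; 0 0 0 0 0 45 0.05; 0 0 0 0 0 45 0.05"

```text
time_s: 6.32
eef_pos: [0.4834, 0.3134, 0.1626]
eef_rot: [-0.0, 0.999, 0.039, 0.001]
wrist_force: [-0.7, 0.8, -1.4]
opening: 0.128
grasp_force: 61.5
```

servo_tool:
  commands: "0 0 0 0 0 38 0.05; 0 0 0 0 0 5 0.05; 0 0 0 0 0 0 0.05"

```text
time_s: 6.7
eef_pos: [0.4832, 0.3135, 0.1212]
eef_rot: [-0.0, 0.999, 0.038, 0.0]
wrist_force: [-0.6, 0.3, -1.1]
opening: 0.126
grasp_force: 61.3
```

```bash
python3 - <<'E'
from h import *
o,R=Rtool(); w=calibration('wrist'); im=camera('wrist'); cv2.imwrite('pics/w3.png',im)
print(o['eef_pos'],R.as_matrix()[:,0].round(4),o['wrist_force'])
c=R.apply([0,.00055,0])+o['eef_pos']; d=c[:2]-[.482,.3215]; s,cc=np.sin(.075),np.cos(.075); print('bay xy of plate',d[0]*cc+d[1]*s,-d[0]*s+d[1]*cc)
E
```

```text
[0.48319707 0.3135183  0.12121978] [9.97e-01 7.69e-02 9.00e-04] [-0.59452228  0.26828997 -1.12798116]
bay xy of plate 0.0005967077845746463 -0.00859895388380874
```

View pics/w3.png

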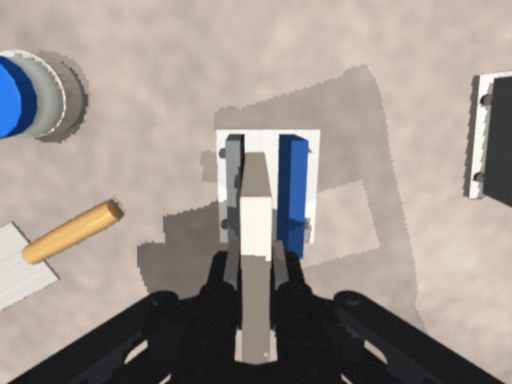

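The plate's lower edge, at cols 247–265 and row 153, sits inside the gap between the wall (inner edge about 244) and the jaw (278). I'm descending to about 4 mm above the floor.

servo_tool:
  commands: "0 0 0 0 0 15 0.05; 0 0 0 0 0 15 0.05; 0 0 0 0 0 15 0.05; 0 0 0 0 0 3 0.05; 0 0 0 0 0 0 0.05"

```text
time_s: 7.38
eef_pos: [0.4824, 0.3133, 0.0718]
eef_rot: [0.0, 0.999, 0.038, -0.0]
wrist_force: [0.7, 0.4, -1.9]
opening: 0.128
grasp_force: 61.4
```

servo_tool:
  commands: "0 0 0 0 -1 0 0.05; 0 0 0 0 0 0 0.05; 0 0 0 0 0 0 0.05"

```text
time_s: 7.75
eef_pos: [0.4827, 0.3145, 0.0727]
eef_rot: [-0.0, 0.999, 0.038, 0.0]
wrist_force: [-1.0, 1.4, -1.8]
opening: 0.124
grasp_force: 61.4
```

servo_tool:
  commands: "0 0 0 0 -1 0 0.05; 0 0 0 0 0 0 0.05; 0 0 0 0 0 0 0.05"

```text
time_s: 8.12
eef_pos: [0.4824, 0.3154, 0.0723]
eef_rot: [-0.0, 0.999, 0.038, -0.0]
wrist_force: [-0.1, 0.2, -1.1]
opening: 0.128
grasp_force: 61.4
```

servo_tool:
  commands: "0 0 0 0 -0.7 0 0.05; 0 0 0 0 0 0 0.05; 0 0 0 0 0 0 0.05"

```text
time_s: 8.5
eef_pos: [0.4824, 0.316, 0.0723]
eef_rot: [0.0, 0.999, 0.038, -0.0]
wrist_force: [0.9, 0.1, -1.7]
opening: 0.132
grasp_force: 61.3
```

servo_tool:
  commands: "0 0 0 0 -0.7 0 0.05; 0 0 0 0 0 0 0.05; 0 0 0 0 0 0 0.05"

```text
time_s: 8.88
eef_pos: [0.4823, 0.3163, 0.0723]
eef_rot: [0.0, 0.999, 0.038, -0.0]
wrist_force: [-0.5, -3.9, -0.3]
opening: 0.134
grasp_force: 61.6
```

That's wall contact at -3.9 N, as predicted. Now I'm lowering to the floor.

servo_tool:
  commands: "0 0 0 0 0 2 0.05; 0 0 0 0 0 1.5 0.05; 0 0 0 0 0 0 0.05; 0 0 0 0 0 0 0.05"

```text
time_s: 9.38
eef_pos: [0.4827, 0.3163, 0.0689]
eef_rot: [0.0, 0.999, 0.038, 0.0]
wrist_force: [1.4, -4.9, 0.9]
opening: 0.127
grasp_force: 61.7
```

servo_tool:
  commands: "0 0 0 0 0 0.7 0.05; 0 0 0 0 0 0 0.05; 0 0 0 0 0 0 0.05"

```text
time_s: 9.75
eef_pos: [0.4827, 0.3163, 0.0689]
eef_rot: [0.0, 0.999, 0.038, 0.0]
wrist_force: [-1.9, -5.7, 5.2]
opening: 0.13
grasp_force: 62.6
```

On the floor (Fz about +5 N). I'm releasing and rising.

servo_tool:
  commands: "0 0 0 0 0 0 0.35; 0 0 0 0 0 0 0.35; 0 0 0 0 0 0 0.35; 0 0 0 0 0 0 0.35"

```text
time_s: 10.25
eef_pos: [0.4822, 0.3169, 0.068]
eef_rot: [-0.0, 0.999, 0.038, -0.0]
wrist_force: [-0.1, 0.0, -0.3]
opening: 0.349
grasp_force: 0.0
```

servo_tool:
  commands: "0 0 0 0 0 -15 0.35; 0 0 0 0 0 -40 0.35; 0 0 0 0 0 -50 0.35; 0 0 0 0 0 -40 0.35; 0 0 0 0 0 -30 0.35"

```text
time_s: 10.88
eef_pos: [0.4829, 0.3171, 0.2467]
eef_rot: [-0.001, 0.999, 0.038, 0.002]
wrist_force: [0.2, -0.5, -0.2]
opening: 0.352
grasp_force: 0.0
```

```bash
python3 - <<'E'
from h import *
import pickle
o,R=Rtool(); w=calibration('wrist'); im=camera('wrist'); cv2.imwrite('pics/w4.png',im); pickle.dump(w,open('w4.pkl','wb'))
print(o['eef_pos'],R.as_matrix()[:,0].round(4),o['wrist_force'])
t=cv2.imread('pics/top0.png'); 
def bay(x,y,z): s,c=np.sin(.075),np.cos(.075); return [.482+c*x-s*y,.3215+s*x+c*y,z]
q=proj(w,[bay(a,b,.098) for a,b in((.04,0),(.04,-.012),(-.04,-.012),(-.04,0))]).round(1); print(q)
v=im.copy(); cv2.polylines(v,[q.round().astype(int)],True,(0,0,255),1); v=v[90:330,150:370]
cv2.imwrite('pics/w4b.png',cv2.resize(v,None,fx=2.4,fy=2.4,interpolation=cv2.INTER_CUBIC))
E
```

```text
[0.48290376 0.31706855 0.24673681] [0.997  0.0768 0.0035] [ 0.17741405 -0.49364503 -0.15557193]
[[250.1 132.8]
 [263.7 132.8]
 [262.9 217.4]
 [250.3 217.4]]
```

View pics/w4b.png

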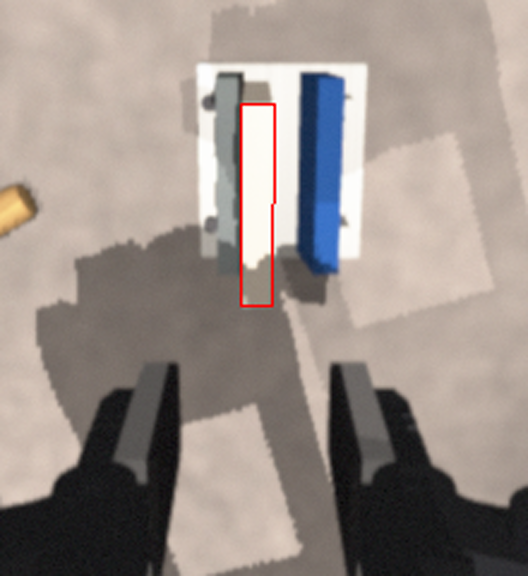

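The plate stands flush against the wall and matches the red prediction. Next is the spacer.

servo_tool:
  commands: "0 0 0 3.7 30 -2 0.5; 0 0 0 3.7 44 -2 0.5; 0 0 0 3.7 44 -2 0.5; 0 0 0 3.7 44 -2 0.5; 0 0 0 3.7 44 -2 0.5"

```text
time_s: 11.55
eef_pos: [0.5167, 0.1114, 0.254]
eef_rot: [-0.0, 0.999, 0.038, 0.001]
wrist_force: [-0.4, 0.6, -0.3]
opening: 0.502
grasp_force: 0.0
```

servo_tool:
  commands: "0 0 0 3.7 44 -2 0.5; 0 0 0 3.7 44 -2 0.5; 0 0 0 3.7 41 -2 0.5; 0 0 0 0 0 0 0.5; 0 0 0 0 0 0 0.5"

```text
time_s: 12.18
eef_pos: [0.5374, -0.0147, 0.2594]
eef_rot: [-0.0, 0.999, 0.038, 0.0]
wrist_force: [-0.2, 0.7, -0.4]
opening: 0.5
grasp_force: 0.0
```

```bash
python3 - <<'E'
from h import *
import pickle
o,R=Rtool(); w=calibration('wrist'); im=camera('wrist'); cv2.imwrite('pics/w5.png',im); pickle.dump(w,open('w5.pkl','wb'))
print(o['eef_pos'],R.as_matrix()[:,0].round(4))
cv2.imwrite('pics/w5b.png',cv2.resize(im[60:220,160:360],None,fx=4,fy=3.75,interpolation=cv2.INTER_CUBIC))
E
```

```text
[ 0.53737127 -0.01469034  0.25943164] [9.971e-01 7.620e-02 3.000e-04]
```

View pics/w5b.png

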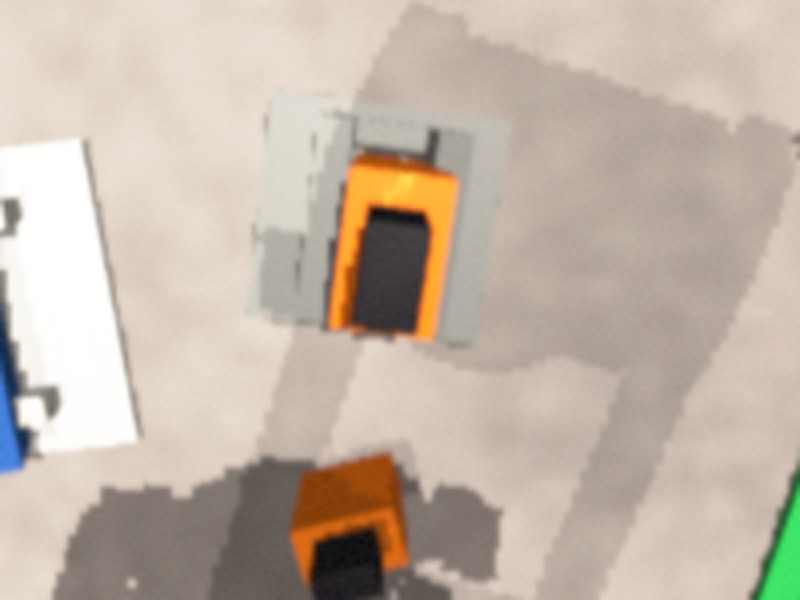

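The spacer's body top has corners at about (352,163), (460,180), (437,340) and (330,327). The grip block is at (352–428, 207–335) in a parking block spanning (248–512, 90–348). I'll compute the poses.

```bash
python3 - <<'E'
from h import *
import pickle
w=pickle.load(open('w5.pkl','rb')); U=lambda X,Y,z:unproj(w,160+X/4-.4,60+Y/3.75-.4,z)[:2]
def rep(n,pts,z):
    P=np.array([U(a,b,z) for a,b in pts]); c=P.mean(0)
    print(n,'c',c.round(4),'x-dir yaw L,R',[round(float(np.arctan2(*(P[i]-P[j])[::-1])),3) for i,j in((0,3),(1,2))],'len',[round(float(np.linalg.norm(P[i]-P[j]))*1e3,1) for i,j in((0,3),(1,2),(0,1),(3,2))])
rep('block z=.03',[(268,90),(512,120),(470,348),(248,315)],.03)
rep('block left strip only/z=0',[(268,90),(512,120),(470,348),(248,315)],.0)
rep('body z=.091',[(349,163),(460,180),(437,340),(328,327)],.091)
rep('grip z=.134',[(367,222),(428,226),(417,335),(352,330)],.134)
print(U(355,130,.03),U(437,140,.03),U(355,130,.006),U(437,140,.006))
rep('slot end',[(355,120),(437,130),(437,140),(355,130)],.03)
im=cv2.imread('pics/w5.png')
for Y in (190,210,290): print(Y,[im[int(60+Y/3.75),u].tolist()[0:3] for u in range(222,284,3)])
E
```

```text
block z=.03 c [ 0.581  -0.0092] x-dir yaw L,R [-0.038, -0.073] len [65.0, 67.2, 66.2, 63.9]
block left strip only/z=0 c [ 0.5783 -0.0092] x-dir yaw L,R [-0.038, -0.073] len [70.2, 72.6, 71.6, 69.1]
body z=.091 c [ 0.5789 -0.0143] x-dir yaw L,R [-0.055, -0.044] len [40.5, 39.8, 25.7, 26.2]
grip z=.134 c [ 0.5785 -0.0135] x-dir yaw L,R [-0.059, -0.009] len [23.4, 23.5, 12.2, 13.4]
[ 0.60637295 -0.00203894] [ 0.60531207 -0.02443956] [ 0.60584187 -0.00156036] [ 0.60471258 -0.0254054 ]
slot end c [ 0.6072 -0.0131] x-dir yaw L,R [0.07, 0.089] len [2.8, 2.8, 22.4, 22.4]
190 [[198, 212, 226], [207, 218, 223], [204, 214, 219], [206, 218, 221], [207, 218, 222], [192, 203, 206], [174, 182, 186], [172, 180, 184], [70, 117, 195], [53, 178, 255], [56, 180, 255], [60, 188, 255], [69, 204, 255], [69, 205, 255], [60, 183, 255], [59, 182, 255], [60, 183, 255], [87, 178, 254], [163, 170, 176], [177, 185, 190], [177, 185, 189]]
210 [[202, 214, 228], [199, 214, 218], [203, 217, 219], [204, 215, 219], [203, 216, 219], [178, 188, 192], [170, 180, 183], [157, 166, 170], [60, 153, 251], [54, 177, 255], [31, 61, 117], [21, 21, 28], [20, 31, 56], [27, 55, 106], [35, 78, 149], [52, 165, 254], [57, 177, 255], [129, 170, 231], [170, 180, 183], [173, 184, 186], [174, 184, 187]]
290 [[199, 210, 219], [169, 178, 182], [165, 172, 176], [166, 173, 178], [153, 160, 163], [164, 173, 178], [150, 157, 161], [58, 131, 234], [20, 103, 214], [43, 47, 75], [57, 55, 60], [58, 57, 59], [58, 56, 60], [56, 53, 57], [55, 56, 68], [46, 166, 254], [131, 164, 225], [162, 172, 175], [167, 176, 181], [167, 175, 181], [164, 175, 189]]
```

The body top is offset -5 mm in y from the block centre (expected -4.4 if the slope faces world -y), so the spacer isn't reversed. Its yaw is about -0.05 and the grip is at (0.5785, -0.0137). Grasping it now.

servo_tool:
  commands: "0 0 0.126 0 0 0 0.5; 0 0 0 41 -3.1 0 0.5; 0 0 0 0 0 45 0.5; 0 0 0 0 0 45 0.4; 0 0 0 0 0 40 0.4"

```text
time_s: 12.85
eef_pos: [0.5781, -0.0122, 0.1275]
eef_rot: [-0.0, 1.0, -0.024, -0.0]
wrist_force: [-0.1, 0.1, 0.3]
opening: 0.399
grasp_force: 0.0
```

servo_tool:
  commands: "0 0 0 0 0 20 0.4; 0 0 0 0 0 12.5 0.4; 0 0 0 0 0 0 0.4"

```text
time_s: 13.22
eef_pos: [0.5782, -0.013, 0.0961]
eef_rot: [-0.0, 1.0, -0.024, -0.001]
wrist_force: [-0.7, -0.3, 0.3]
opening: 0.399
grasp_force: 0.0
```

servo_tool:
  commands: "0 0 0 0 0 0 0.05; 0 0 0 0 0 0 0.05; 0 0 0 0 0 0 0.05; 0 0 0 0 0 0 0.05"

```text
time_s: 13.72
eef_pos: [0.5797, -0.014, 0.098]
eef_rot: [0.0, 1.0, -0.025, 0.001]
wrist_force: [0.2, 1.0, 5.9]
opening: 0.157
grasp_force: 59.4
```

The spacer is gripped at 59 N, with its foot about 92 mm below the TCP. I'm lifting it, turning to the bay's yaw and carrying it high.

servo_tool:
  commands: "0 0 0 0 0 -20 0.05; 0 0 0 0 0 -35 0.05; 0 0 0 0 0 -40 0.05; 0 0 0 0 0 -40 0.05; 0 0 0 0 0 -25 0.05"

```text
time_s: 14.35
eef_pos: [0.5791, -0.0142, 0.2589]
eef_rot: [0.0, 1.0, -0.025, 0.001]
wrist_force: [-0.5, 0.5, -0.6]
opening: 0.158
grasp_force: 58.5
```

servo_tool:
  commands: "0 0 -0.125 0 0 0 0.05; 0 0 0 -9.1 -30 0 0.05; 0 0 0 -9.1 -41 0 0.05; 0 0 0 -9.1 -41 0 0.05; 0 0 0 -9.1 -41 0 0.05"

```text
time_s: 14.98
eef_pos: [0.53, 0.1368, 0.2564]
eef_rot: [0.0, 0.999, 0.038, -0.0]
wrist_force: [-0.1, 0.1, -1.3]
opening: 0.155
grasp_force: 58.5
```

servo_tool:
  commands: "0 0 0 -9.1 -41 0 0.05; 0 0 0 -9.1 -41 0 0.05; 0 0 0 -9.1 -41 0 0.05; 0 0 0 -9.1 -41 0 0.05; 0 0 0 0 0 0 0.05"

```text
time_s: 15.6
eef_pos: [0.4806, 0.2988, 0.2564]
eef_rot: [-0.0, 0.999, 0.04, -0.0]
wrist_force: [0.1, 0.3, -0.6]
opening: 0.155
grasp_force: 58.8
```

```bash
python3 - <<'E'
from h import *
o,R=Rtool(); w=calibration('wrist'); im=camera('wrist'); s=camera('side'); cv2.imwrite('pics/w6.png',im); cv2.imwrite('pics/s6.png',s)
print(o['time_s'],o['eef_pos'],R.as_matrix()[:,0].round(4),R.as_matrix()[:,2].round(4),o['wrist_force'])
d=(R.apply([.0,-.004,0])+o['eef_pos']-[.482,.3215,0])[:2]; print(Rn.from_euler('z',-.075).apply([*d,0]))
a=cv2.resize(im[120:280,180:330],(480,512),interpolation=cv2.INTER_CUBIC)
p=proj(calibration('side'),o['eef_pos'])[0]; print(p); u,v=map(int,p)
b=cv2.resize(s[max(v-60,0):v+68,max(u-40,0):u+40],(320,512),interpolation=cv2.INTER_CUBIC)
cv2.imwrite('pics/w6b.png',np.hstack([a,b]))
E
```

```text
15.6 [0.48064823 0.29884095 0.25635857] [ 9.968e-01  7.950e-02 -6.000e-04] [-7.e-04  3.e-04 -1.e+00] [ 0.12619041  0.31876236 -0.59467564]
[-0.00306413 -0.0184941   0.        ]
[184.81433573 113.24210424]
```

View pics/w6b.png

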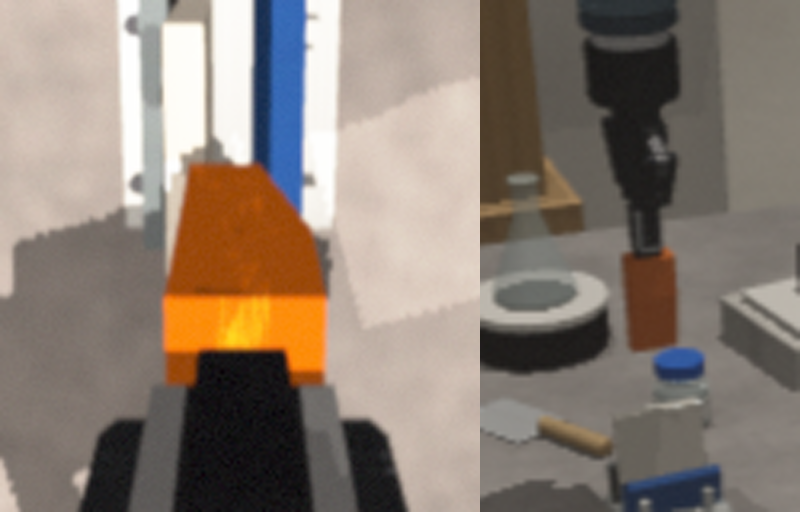

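The spacer's slope faces the blue jaw (right side), and its foot is at about cols 190–265 in the crop, upright. I'm adjusting to about 2 mm clearance on each side and descending beside the plate.

servo_tool:
  commands: "0 0 0.004 2.6 2.8 0 0.05; 0 0 0 0 0 40 0.05; 0 0 0 0 0 10 0.05; 0 0 0 0 0 0 0.05; 0 0 0 0 0 0 0.05"

```text
time_s: 16.32
eef_pos: [0.4858, 0.294, 0.208]
eef_rot: [-0.0, 0.999, 0.036, 0.001]
wrist_force: [0.4, 0.1, -0.3]
opening: 0.157
grasp_force: 58.8
```

servo_tool:
  commands: "0 0 0 -2.2 -2.5 0 0.05; 0 0 0 0 0 0 0.05; 0 0 0 0 0 0 0.05"

```text
time_s: 16.7
eef_pos: [0.4825, 0.2966, 0.2069]
eef_rot: [-0.0, 0.999, 0.036, 0.0]
wrist_force: [0.2, -0.2, -1.0]
opening: 0.159
grasp_force: 58.8
```

```bash
python3 - <<'E'
from h import *
o,R=Rtool(); w=calibration('wrist'); im=camera('wrist'); cv2.imwrite('pics/w7.png',im)
print(o['time_s'],o['eef_pos'],R.as_matrix()[:,0].round(4))
def B(x,y,z): return [*(Rn.from_euler('z',.075).apply([x,y,0])[:2]+[.482,.3217]),z]
print('plate top near end y=-12, -x..+x', proj(w,[B(.04,-.012,.098),B(-.04,-.012,.098),B(.04,0,.098)]).round(1))
f=[o['eef_pos']+R.apply([.02,y,.092]) for y in(-.0114,.0046)]; print('foot',proj(w,f).round(1))
for r in(155,165,172,180,188): print(r,[int(x) for x in im[r,225:285,0]])
E
```

```text
16.7 [0.48248741 0.2965745  0.20693306] [9.974e-01 7.200e-02 5.000e-04]
plate top near end y=-12, -x..+x [[237.5 136.6]
 [239.3 232.7]
 [221.7 136.7]]
foot [[239.2 169.1]
 [261.  169.2]]
155 [244, 244, 244, 245, 246, 246, 246, 247, 248, 247, 247, 245, 226, 155, 113, 112, 114, 157, 227, 240, 242, 243, 243, 244, 243, 242, 242, 242, 243, 243, 235, 183, 110, 84, 82, 80, 80, 101, 150, 171, 175, 175, 178, 179, 177, 178, 177, 177, 178, 184, 213, 238, 244, 243, 240, 242, 243, 242, 241, 243]
165 [243, 245, 245, 246, 246, 246, 246, 246, 246, 247, 247, 245, 235, 175, 117, 107, 111, 127, 172, 198, 193, 161, 150, 152, 148, 152, 179, 230, 241, 241, 233, 182, 110, 81, 81, 80, 82, 103, 148, 174, 178, 180, 179, 178, 180, 179, 181, 180, 179, 185, 211, 236, 241, 240, 239, 240, 241, 239, 239, 241]
172 [243, 244, 245, 245, 245, 245, 245, 246, 246, 246, 246, 237, 171, 102, 54, 26, 21, 24, 23, 28, 25, 31, 29, 29, 30, 29, 26, 30, 35, 39, 51, 47, 29, 14, 22, 26, 43, 90, 146, 174, 180, 180, 179, 180, 179, 179, 179, 177, 179, 188, 221, 237, 239, 239, 238, 239, 240, 238, 239, 239]
180 [242, 244, 244, 245, 245, 245, 245, 245, 237, 176, 132, 120, 81, 34, 14, 10, 11, 0, 13, 14, 10, 7, 17, 7, 6, 14, 5, 16, 2, 12, 11, 10, 12, 5, 1, 8, 11, 12, 0, 14, 9, 24, 58, 107, 153, 176, 180, 180, 181, 192, 220, 242, 251, 252, 252, 252, 252, 252, 252, 252]
188 [242, 245, 245, 245, 244, 240, 215, 154, 134, 129, 110, 59, 13, 7, 8, 11, 13, 8, 15, 0, 7, 14, 10, 11, 17, 11, 7, 12, 13, 14, 7, 4, 7, 2, 7, 17, 11, 17, 7, 12, 17, 11, 7, 10, 1, 3, 10, 19, 58, 99, 118, 129, 138, 166, 224, 244, 248, 250, 252, 252]
```

The plate edge (237.8 against 237.5 predicted) and the foot (238.5–261.5 against 239–261) match my model, so about 2 mm of clearance is real. Descending.

servo_tool:
  commands: "0 0 0 0 0 12 0.05; 0 0 0 0 0 13 0.05; 0 0 0 0 0 15 0.05; 0 0 0 0 0 0 0.05"

```text
time_s: 17.25
eef_pos: [0.4811, 0.2959, 0.1642]
eef_rot: [0.001, 0.999, 0.036, -0.002]
wrist_force: [0.4, -0.4, -0.8]
opening: 0.152
grasp_force: 58.8
```

servo_tool:
  commands: "0 0 0 0 0 12 0.05; 0 0 0 0 0 12 0.05; 0 0 0 0 0 10 0.05; 0 0 0 0 0 0 0.05; 0 0 0 0 0 0 0.05"

```text
time_s: 17.88
eef_pos: [0.4827, 0.2965, 0.1328]
eef_rot: [-0.0, 0.999, 0.036, 0.0]
wrist_force: [0.6, 0.5, -0.7]
opening: 0.157
grasp_force: 58.8
```

No contact so far, with the foot at about 41 mm. I'm shifting 1.3 mm towards the plate and going down gently.

servo_tool:
  commands: "0 0 0 0 0 7 0.05; 0 0 0 0 -1.3 0 0.05; 0 0 0 0 0 4 0.05; 0 0 0 0 0 4 0.05; 0 0 0 0 0 0 0.05"

```text
time_s: 18.5
eef_pos: [0.482, 0.2976, 0.1171]
eef_rot: [0.0, 0.999, 0.036, -0.0]
wrist_force: [-0.1, 1.1, -1.1]
opening: 0.155
grasp_force: 58.7
```

servo_tool:
  commands: "0 0 0 0 0 3 0.05; 0 0 0 0 0 0 0.05; 0 0 0 0 0 0 0.05"

```text
time_s: 18.88
eef_pos: [0.4824, 0.2978, 0.1146]
eef_rot: [-0.0, 0.999, 0.036, 0.0]
wrist_force: [-0.1, -0.1, -0.0]
opening: 0.154
grasp_force: 58.7
```

servo_tool:
  commands: "0 0 0 0 0 2 0.05; 0 0 0 0 0 0 0.05; 0 0 0 0 0 0 0.05"

```text
time_s: 19.25
eef_pos: [0.4823, 0.2977, 0.1126]
eef_rot: [-0.0, 0.999, 0.036, -0.0]
wrist_force: [0.5, -0.2, -1.4]
opening: 0.158
grasp_force: 58.7
```

servo_tool:
  commands: "0 0 0 0 0 2 0.05; 0 0 0 0 0 0 0.05; 0 0 0 0 0 0 0.05"

```text
time_s: 19.62
eef_pos: [0.4826, 0.2979, 0.1108]
eef_rot: [-0.0, 0.999, 0.036, 0.0]
wrist_force: [0.0, 0.2, 0.8]
opening: 0.156
grasp_force: 59.1
```

servo_tool:
  commands: "0 0 0 0 0 1 0.05; 0 0 0 0 0 0 0.05; 0 0 0 0 0 0 0.05"

```text
time_s: 20.0
eef_pos: [0.4828, 0.2979, 0.1105]
eef_rot: [-0.0, 0.999, 0.036, 0.001]
wrist_force: [0.6, 0.8, 6.7]
opening: 0.155
grasp_force: 60.0
```

servo_tool:
  commands: "0 0 0 0 0 1 0.05; 0 0 0 0 0 0 0.05; 0 0 0 0 0 0 0.05"

```text
time_s: 20.38
eef_pos: [0.483, 0.298, 0.1102]
eef_rot: [-0.0, 0.999, 0.036, 0.001]
wrist_force: [-1.7, -0.5, 9.9]
opening: 0.155
grasp_force: 60.6
```

It's jamming at foot height of about 18 mm, and the sideways force is balanced, so the plate is bearing the load. Pushing on to about 15 N.

servo_tool:
  commands: "0 0 0 0 0 1 0.05; 0 0 0 0 0 0 0.05; 0 0 0 0 0 0 0.05"

```text
time_s: 20.75
eef_pos: [0.4832, 0.2981, 0.11]
eef_rot: [-0.0, 0.999, 0.036, 0.001]
wrist_force: [-4.0, -1.2, 14.3]
opening: 0.154
grasp_force: 61.4
```

servo_tool:
  commands: "0 0 0 0 0 0.7 0.05; 0 0 0 0 0 0 0.05; 0 0 0 0 0 0 0.05"

```text
time_s: 21.12
eef_pos: [0.4833, 0.2982, 0.1099]
eef_rot: [-0.0, 0.999, 0.036, 0.001]
wrist_force: [-5.0, -1.8, 20.5]
opening: 0.156
grasp_force: 62.1
```

```bash
python3 - <<'E'
from h import *
o,R=Rtool(); print(o['time_s'],o['eef_pos'],o['wrist_force'],o['torque'],R.as_matrix().round(4).tolist())
s=camera('side'); w=calibration('side'); im=camera('wrist')
F=np.mean([ (camera('top'),get_obs()['wrist_force'])[1] for _ in range(4)],0); print(F)
u,v=map(int,proj(w,[.482,.31,.07])[0])
b=cv2.resize(s[v-50:v+50,u-38:u+37],(400,533),interpolation=cv2.INTER_CUBIC); a=cv2.resize(im[100:300,180:330],(400,533),interpolation=cv2.INTER_CUBIC)
cv2.imwrite('pics/fin.png',np.hstack([a,b]))
E
```

```text
21.125 [0.4833334  0.29817792 0.10987342] [-4.99618119 -1.80785208 20.49851958] [-0.58033657  1.25361438  0.38477432] [[0.9973, 0.0727, 0.0024], [0.0727, -0.9974, 0.0005], [0.0024, -0.0003, -1.0]]
[-5.26873487 -2.12998294 19.5696037 ]
```

View pics/fin.png

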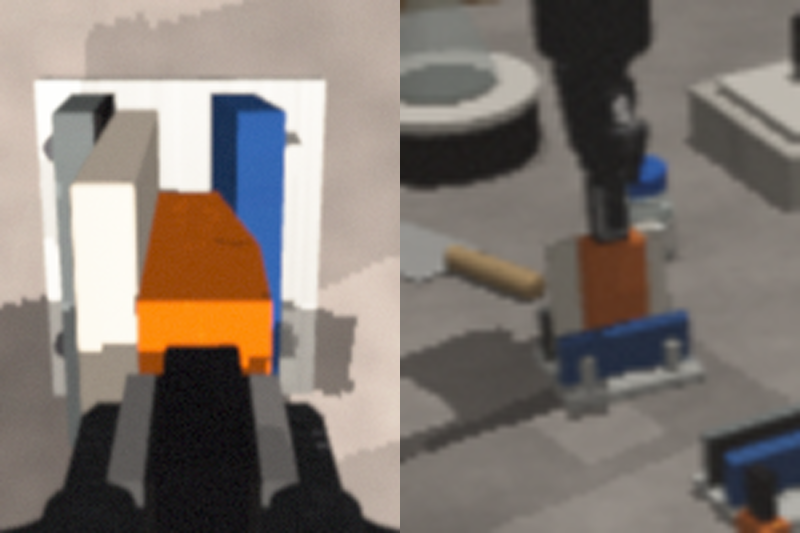

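The plate is flush, upright and centred against the back wall. The spacer sits between it and the blue jaw under about 19.6 N, still gripped, with the fingers clear of the plate. Handing in.

```bash
python3 -c "
from bench import *
print(hand_in())"
```

```text
the job is handed in; nothing more can be done
None
```

I handed the job in with the white plate standing flush against the wide bay's back wall and the spacer, still gripped, wedged against the jaw under about 20 N; the hand-in returned no verdict.

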